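Weigh the smaller pail of bolts

TASK

Weigh the smaller of the two pails of bolts: lift it by its handle, keep it upright, and set it down in the middle of the bench scale's plate without dropping it, then let go. Leave the larger pail where it stands.

Things in the scene. Friction and masses are not known exactly. Their poses are not given: they have to be found in the camera images.
- pail_handle: Wooden grip, fixed on an upright wire hoop, of the SMALLER open round steel pail (110 mm across, 100 mm high, about 0.5 kg with its bolts). Origin: centre of the grip, above the pail's centre, 165 mm above its underside. x across the grip (20 mm wide), y along it (70 mm), z up (24 mm high). 53 mm free under the grip; hoop wires 6 mm thick at y = +-57 mm. Stands on the table beside the scale.
- big_pail_handle: The same kind of handle on the LARGER pail (160 mm across, 150 mm high, about 1.7 kg), which must stay. Origin: centre of its wooden grip, 225 mm above the pail's underside; same axes; hoop wires at y = +-82 mm. Stands on the table on the other side of the scale.
- scale_plate (a point): Centre of the upper face of the bench scale's square steel plate (180 x 180 mm, flat, rigid, 60 mm above the table). x and y along its edges, z up. The scale is fixed to the table between the pails; its grey body has a low display panel, at most 38 mm high, reaching 140 mm from the centre to -x.
There are look-alikes about, which are no part of the job. What is shaped like the part that bears pail_handle but yellow is not meant.

How it is judged:
By the outcome, as a careful person would: the job done as asked, in the order asked, and still so for the second after the job is handed in, with the robot touching nothing.
It also fails if it takes over 40 s, if anything falls off the work surface, if the arm or the gripper's body presses on something with over 40 N, if the wrist force passes 120 N, or if a joint passes its speed limit or range.

ROBOT

A 6-joint arm with a two-finger parallel gripper is mounted at the origin on the work surface. World frame = base frame: x ahead of the robot, y to its left, z up, the work surface at z = 0. Lengths are in m, angles in rad, forces in N, time in s.
With the tool pointing down it reaches from about 0.35 to 0.875 m from the base axis. Payload 4.2 kg.
Tool frame: the origin (TCP) lies on the centre line of the jaws, within the pads' length; the fingertips stand 11 mm ahead of it and the grasp point (between the pads) lies 8 mm behind it; y points along the fingers, x is the direction in which the jaws open and shut, and the axes are right-handed (so a half turn about y gives the same grasp; the last joint's range is limited). The gripper opens to 85 mm and grips with 20 to 120 N. Pads are 22 mm wide; open, the fingers measure 114 mm over their backs; the gripper's body (76 mm by 85 mm) begins 54 mm behind the grasp point. The pads swing forward as they close: fully open they stand 13 mm farther back than shut.
Start: joints at [-1.016, 0.385, 0.008, 0, -1.194, -0.259], TCP at [0.182, -0.598, 0.242] pointing down, gripper open.
Joint ranges: [-3.14, 3.14], [-1.21, 2.06], [-1.07, 1.41], [-3.16, 2.05], [-2.99, -0.16], [-3.1, 3.1]. Speed limits (rad/s): [2.79, 2.79, 3.14, 3.14, 3.14, 3.14].

INTERFACE

Orientations are given as a unit quaternion [x, y, z, w].
In Python, from station import arm gives the robot as it stands. The module is installed in compiled form; this text tells all that it offers.
- The arm moves only by the tool carry_out, never from a script. Its argument "increments" is a list of rows, each an object of numbers: "tx", "ty", "tz": the shift along the tool's x, y, z in m; "rx", "ry", "rz": the turn, a rotation vector about the tool's x, y, z in rad; "hand": the finger opening in m, from 0 to 0.0854. A call has 1 to 5 rows; each row is the pose to reach, as a shift and turn from the pose commanded when the call began, along the tool's axes at that moment; what a row does not reach only later rows make up. A row lasts 1/8 s, in which the tool goes at most 62.5 mm and 10.7 degrees, less where a joint would pass 70% of its speed; a pose out of reach is approached as far as the arm can. A call with a gripper value outside its range is refused whole. The fingers move at their own pace and stop on an object; "grip_force" is the grip in N (left out, the last holds). Time passes only in rows, so rows that repeat a pose let the fingers close. It gives the time, the measured TCP pose, the force and the opening at its end, in the units of the state.
- arm.read_state(): the state, without advancing time (a new reading comes with each control period).
- arm.camera(name): name is "scene" or "side" or "wrist"; returns a dict with "image" (480x640x3 uint8, red, green, blue), "vfov" (degrees; the focal length in pixels is half the picture's height over the tangent of half this angle, whatever the lens; pixels are square), "cx", "cy" (the principal point, pixels), "extrinsics" (4x4, takes a point from world to camera coordinates). Camera axes: x right, y up, looking along -z (the intrinsics and any distortion apply to the point x, -y, -z); pixel columns grow to the right and rows downward; lengths in m; the calibration is good to about 2 mm. The wrist camera is an equidistant fisheye: a pixel r from the principal point sees the ray r / f radians off the axis. A picture is of the moment at which its call begins. There is no depth.
- arm.finish_job(): hands the job in, once; it reports no verdict.
The state is a dict: "time_s": time; "joint_positions": joint angles; "joint_vel": joint speeds; "joint_efforts": joint torques, N m; "tool_pos": TCP position; "ee_rot": TCP orientation; "wrist_force": force on the tool from outside, world axes, zero at the start; "ft_torque": the same for the moment, N m; "finger_gap": finger opening in m.
Only numpy, scipy, OpenCV 4.12 (cv2) and the standard library are available. Lean on these libraries where they do the work, as an engineer would, in place of code of your own. Each camera call takes 0.05 s, during which the arm holds its last target.

## Working session

There is one attempt and no reset: what is moved stays moved. The work goes in short steps, Python scripts to look and compute and a tool call to move; the robot and the scene stay as the last step left them, time stands still between calls to the robot, and variables do not carry over. Pictures are saved under pics/ and viewed, and the job is handed in when it is done.

Besides the shell and the picture viewer there is one more tool, called after "Emit:" in YAML: its name, and indented under it one key for each argument. carry_out: Moves the arm, as the interface text tells. Its arguments: {"type":"object","properties":{"increments":{"type":"array"},"grip_force":{"type":"number"}},"required":["increments"]}

```bash
mkdir -p pics; cat > h.py <<'E'
import numpy as np, cv2, pickle
from station import arm
def shot(n,tag):
    c=arm.camera(n); cv2.imwrite(f'pics/{tag}.png',c['image'][:,:,::-1]); pickle.dump(c,open(f'pics/{tag}.pkl','wb')); return c
def load(tag): return pickle.load(open(f'pics/{tag}.pkl','rb'))
def ray(c,u,v,fish=False):
    f=240/np.tan(np.radians(c['vfov'])/2); x=(u-c['cx']); y=(v-c['cy'])
    if fish:
        r=np.hypot(x,y)+1e-9; t=r/f; d=np.array([np.sin(t)*x/r,-np.sin(t)*y/r,-np.cos(t)])
    else: d=np.array([x/f,-y/f,-1.])
    E=np.array(c['extrinsics']); R=E[:3,:3]; o=-R.T@E[:3,3]; d=R.T@d
    return o,d/np.linalg.norm(d)
def onz(c,u,v,z,fish=False):
    o,d=ray(c,u,v,fish); return o+d*(z-o[2])/d[2]
def two(r1,r2):
    (o1,d1),(o2,d2)=r1,r2
    A=np.stack([d1,-d2],1); s=np.linalg.lstsq(A,o2-o1,rcond=None)[0]
    p,q=o1+s[0]*d1,o2+s[1]*d2; return (p+q)/2,np.linalg.norm(p-q)
def proj(c,p):
    f=240/np.tan(np.radians(c['vfov'])/2);E=np.array(c['extrinsics']);q=E[:3,:3]@p+E[:3,3]
    return c['cx']+f*q[0]/-q[2], c['cy']-f*q[1]/-q[2]
E
python3 - <<'E'
from h import *
for n in ['scene','side','wrist']:
    c=shot(n,n+'0'); print(n,c['vfov'],c['cx'],c['cy'],np.round(c['extrinsics'],3).tolist(), {k for k in c})
print(arm.read_state())
E
```

```text
scene 57.656704862593244 315.614759716797 246.22504779353557 [[-0.083, 0.996, 0.015, 0.083], [-0.852, -0.079, 0.517, 0.301], [0.516, 0.031, 0.856, -1.375], [0.0, 0.0, 0.0, 1.0]] {'extrinsics', 'vfov', 'cy', 'image', 'cx'}
side 43.348793427769046 320.7634234525658 234.54933934408047 [[0.818, -0.575, -0.017, -0.42], [0.44, 0.607, 0.662, -0.267], [-0.37, -0.549, 0.749, -1.644], [0.0, 0.0, 0.0, 1.0]] {'extrinsics', 'vfov', 'cy', 'image', 'cx'}
wrist 65.70646984690485 315.2838909682819 247.22623502721785 [[-0.291, 0.957, 0.001, 0.623], [-0.922, -0.28, -0.266, 0.034], [-0.254, -0.078, 0.964, -0.377], [0.0, 0.0, 0.0, 1.0]] {'extrinsics', 'vfov', 'cy', 'image', 'cx'}
{'time_s': 0.15, 'joint_positions': array([-1.01641536e+00,  3.85399736e-01,  6.96262260e-03, -3.42352542e-04,
       -1.19399909e+00, -2.58631518e-01]), 'joint_vel': array([-0.00029765, -0.00384584,  0.00275963,  0.00074869,  0.00146875,
        0.00039938]), 'joint_efforts': array([ 1.51401155e-04, -3.92677724e+01,  1.88582861e+01,  4.18854699e+00,
       -3.33732263e-03, -1.87574969e-06]), 'tool_pos': array([ 0.18207629, -0.59746314,  0.24147129]), 'ee_rot': array([ 0.4204137 ,  0.56850364, -0.56786566, -0.42140779]), 'wrist_force': array([ 0.59506105, -0.30184686,  0.60810064]), 'ft_torque': array([ 0.01594838, -0.01682702,  0.01138415]), 'finger_gap': 0.08517019477167131}
```

View pics/scene0.png

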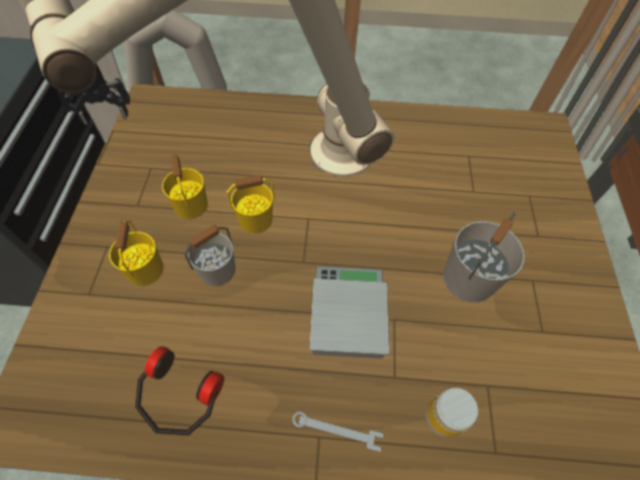

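View pics/side0.png

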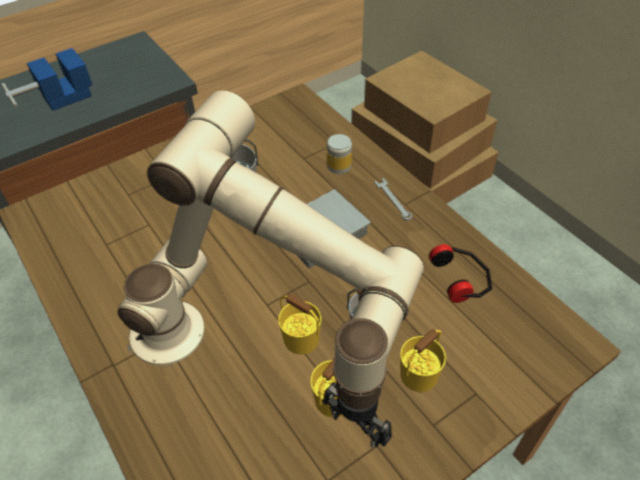

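View pics/wrist0.png

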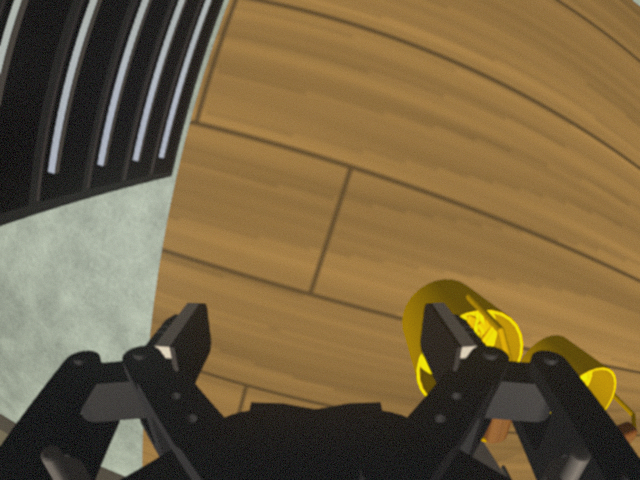

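Scene view: the arm base is at the top. The yellow pails at (187,193), (253,205) and (138,258) are look-alikes. The small steel pail with bolts is at (213,258) and its grip is near (205,237). The larger steel pail is at (485,260) and the scale plate at (350,315). The steel pail at (213,258) fits because it is grey and small, and it stands beside the scale. I'll enlarge a crop to confirm.

```bash
python3 - <<'E'
from h import *
c=load('scene0'); im=c['image'][:,:,::-1]
cv2.imwrite('pics/crop1.png',cv2.resize(im[165:305,100:300],None,fx=4,fy=4,interpolation=cv2.INTER_CUBIC))
cv2.imwrite('pics/crop2.png',cv2.resize(im[250:370,290:410],None,fx=5,fy=5,interpolation=cv2.INTER_CUBIC))
E
```

```text
(no output)
```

View pics/crop1.png

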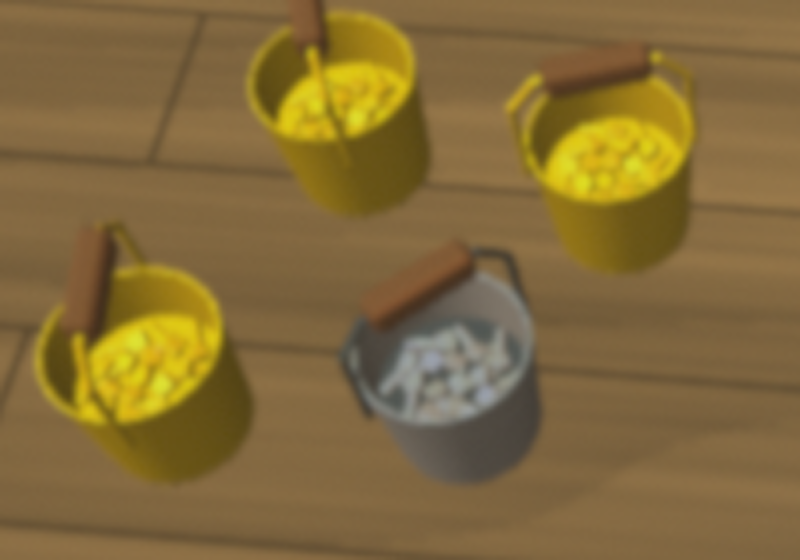

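View pics/crop2.png

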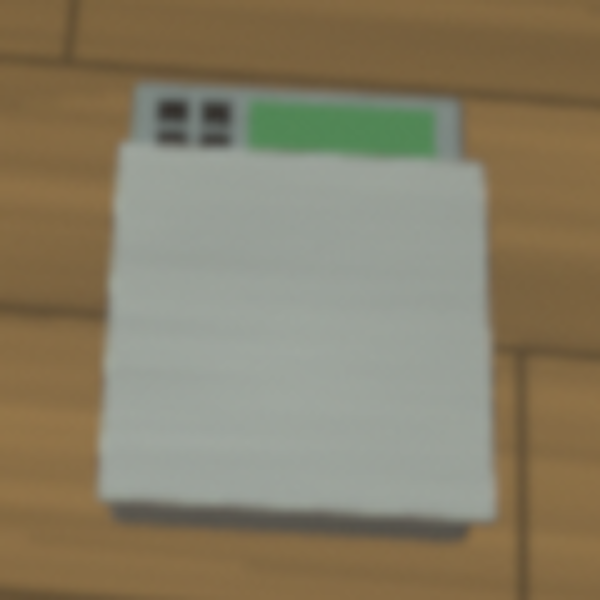

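The crop confirms it: the grey steel pail with bolts has its grip centred at about (205,237), and the three others are yellow. The plate corners also show clearly.

```bash
python3 - <<'E'
from h import *
c=load('scene0'); im=c['image']
hsv=cv2.cvtColor(im,cv2.COLOR_RGB2HSV)
# grip mask
sub=np.zeros(im.shape[:2],bool); sub[222:250,188:222]=1
m=(sub&(hsv[:,:,1]>130)&((hsv[:,:,0]<12))).astype(np.uint8)
n,l,st,ce=cv2.connectedComponentsWithStats(m); k=1+st[1:,4].argmax(); print(st[k],ce[k])
ct=cv2.findContours((l==k).astype(np.uint8),0,1)[0][0]; r=cv2.minAreaRect(ct); print(r)
b=cv2.boxPoints(r); print(b)
u,v=r[0]
P=onz(c,u,v,.165); print('grip',P, np.hypot(*P[:2]))
bb=sorted([((b[i]+b[(i+1)%4])/2,np.linalg.norm(b[i]-b[(i+1)%4])) for i in range(4)],key=lambda t:t[1])[:2]
E=[onz(c,*x[0],.165) for x in bb]; d=E[1]-E[0]; print('ends',E,np.linalg.norm(d),np.degrees(np.arctan2(d[1],d[0])))
# rim points from crop /4+(100,165)
for p in [(345,350),(538,350),(440,273),(445,425)]: print('rim',onz(c,100+p[0]/4,165+p[1]/4,.1).round(3))
# wires bend at grip height: 
for p in [(352,330),(495,250)]: print('wire',onz(c,100+p[0]/4,165+p[1]/4,.165).round(3))
C=[onz(c,290+x/5,250+y/5,.06) for x,y in [(120,143),(485,162),(496,518),(100,499)]]
for i in range(4): print('plate',C[i].round(4),np.linalg.norm(C[i]-C[i-1]).round(4))
print('pc',np.mean(C,0)); d=C[1]-C[0]; print(np.degrees(np.arctan2(d[1],d[0])))
d=C[2]-C[1]; print(np.degrees(np.arctan2(d[1],d[0])))
for q in [(187,193),(253,205),(138,258),(485,245)]: print(q,onz(c,*q,.1).round(3))
E
```

```text
Traceback (most recent call last):
ValueError: attempt to get argmax of an empty sequence
```

```bash
cat > m.py <<'E'
from h import *
c=load('scene0'); im=c['image']
hsv=cv2.cvtColor(im,cv2.COLOR_RGB2HSV)
print(hsv[237,205],im[237,205],hsv[230,195])
sub=np.zeros(im.shape[:2],bool); sub[222:250,188:222]=1
m=(sub&(hsv[:,:,1]>110)&((hsv[:,:,0]<13))).astype(np.uint8)
n,l,st,ce=cv2.connectedComponentsWithStats(m); k=1+st[1:,4].argmax(); print(st[k],ce[k])
ct=cv2.findContours((l==k).astype(np.uint8),0,1)[0][0]; r=cv2.minAreaRect(ct); print(r)
b=cv2.boxPoints(r)
P=onz(c,*r[0],.165); print('grip',P, np.hypot(*P[:2]))
bb=sorted([((b[i]+b[(i+1)%4])/2,np.linalg.norm(b[i]-b[(i+1)%4])) for i in range(4)],key=lambda t:t[1])[:2]
E=[onz(c,*x[0],.165) for x in bb]; d=E[1]-E[0]; print('ends',E,np.linalg.norm(d),np.degrees(np.arctan2(d[1],d[0])))
for p in [(345,350),(538,350),(440,273),(445,425)]: print('rim',onz(c,100+p[0]/4,165+p[1]/4,.1).round(3))
for p in [(352,330),(495,250)]: print('wire',onz(c,100+p[0]/4,165+p[1]/4,.165).round(3))
C=[onz(c,290+x/5,250+y/5,.06) for x,y in [(120,143),(485,162),(496,518),(100,499)]]
for i in range(4): print('plate',C[i].round(4),np.linalg.norm(C[i]-C[i-1]).round(4))
print('pc',np.mean(C,0)); d=C[1]-C[0]; print(np.degrees(np.arctan2(d[1],d[0])))
d=C[2]-C[1]; print(np.degrees(np.arctan2(d[1],d[0])))
for q in [(187,193),(253,205),(138,258),(485,245)]: print(q,onz(c,*q,.1).round(3))
E
python3 m.py
```

```text
[ 13 157 112] [112  73  43] [ 18 129 127]Traceback (most recent call last):
  File "m.py", line 7, in <module>
    n,l,st,ce=cv2.connectedComponentsWithStats(m); k=1+st[1:,4].argmax(); print(st[k],ce[k])
                                                       ~~~~~~~~~~~~~~~^^
ValueError: attempt to get argmax of an empty sequence
```

```bash
python3 -c "
from h import *
c=load('scene0');h=cv2.cvtColor(c['image'],cv2.COLOR_RGB2HSV)
for v in range(222,252,2): print(v,' '.join('%2d/%3d/%3d'%tuple(h[v,u]) for u in range(186,226,3)))"
```

```text
222 18/128/131 18/130/131 18/128/131 18/127/131 18/128/131 18/129/130 18/128/131 18/129/130 18/128/131 18/129/130 18/129/130 18/128/131 18/130/131 18/129/130
224 18/129/134 18/128/135 18/130/135 18/128/135 18/130/135 18/128/135 17/128/134 18/129/132 18/129/132 17/135/127 18/130/129 18/128/135 18/130/135 18/129/134
226 18/129/132 18/128/133 18/128/133 18/129/134 18/129/136 18/128/136 18/128/137 18/130/137 16/137/134 15/146/126 17/135/113 17/110/116 18/121/120 18/124/127
228 18/128/129 18/128/129 18/128/129 18/128/129 18/127/130 18/129/130 17/128/132 16/140/131 15/146/129 15/150/129 14/150/114 18/ 82/ 84 17/ 96/ 80 17/ 96/ 82
230 18/129/127 18/129/127 18/129/127 18/129/127 18/128/128 18/129/128 15/139/128 15/148/129 14/147/130 14/154/131 13/158/110 17/127/110 18/124/121 18/117/107
232 18/130/126 18/130/126 18/131/125 18/129/125 17/130/126 16/145/127 15/148/129 15/148/131 14/155/130 13/159/111 14/147/ 80 18/ 93/112 18/114/130 18/123/122
234 18/129/125 18/129/125 18/130/126 17/130/126 15/141/128 15/147/128 14/147/130 14/155/130 13/154/109 14/145/ 79 14/106/ 77 17/ 40/121 19/ 50/137 18/10
[... 569 characters left out ...]
86 18/ 45/ 97 18/ 42/103 18/ 42/108 18/ 44/115 17/ 44/121 17/ 43/125
244 18/126/119 18/ 88/102 13/133/111 13/151/ 98 14/138/ 74 14/ 96/ 74 18/ 53/ 82 19/ 41/ 88 24/ 28/ 90 26/ 22/ 92 27/ 27/ 95 22/ 28/101 19/ 38/114 16/ 45/125
246 18/123/122 22/ 45/ 85 14/ 96/ 85 14/139/ 79 14/ 99/ 72 19/ 51/ 80 23/ 36/ 84 40/ 18/ 86 54/ 14/ 93 50/ 14/113 30/ 18/ 99 60/ 12/ 87 42/ 14/ 94 19/ 35/124
248 18/109/115 23/ 41/ 74 16/ 56/ 77 14/ 75/ 78 16/ 55/ 79 22/ 32/ 87 50/ 15/ 99 60/ 10/100 47/ 13/137 40/ 16/142 34/ 15/135 60/ 14/ 90 50/ 16/ 94 23/ 25/133
250 20/ 74/100 21/ 47/ 71 18/ 50/ 76 18/ 49/ 78 19/ 44/ 81 60/  4/116 70/ 10/149 60/ 10/149 65/ 10/157 39/ 23/144 43/ 12/147 25/ 26/116 37/ 20/113 23/ 25/135
```

```bash
sed -i 's/hsv\[:,:,1\]>110/hsv[:,:,1]>108/; s/<13)/<=16)/' m.py; python3 m.py
```

```text
[ 13 157 112] [112  73  43] [ 18 129 127]
[190 225  29  23 312] [203.6474359  235.69230769]
((203.89846801757812, 235.67739868164062), (10.799530029296875, 31.384546279907227), 59.534454345703125)
grip [ 0.45307612 -0.30786237  0.165     ] 0.5477747796122029
ends [array([ 0.42840799, -0.28118926,  0.165     ]), array([ 0.47717496, -0.33391991,  0.165     ])] 0.07182436155162537 -47.236371001955256
rim [ 0.465 -0.362  0.1  ]
rim [ 0.454 -0.246  0.1  ]
rim [ 0.405 -0.316  0.1  ]
rim [ 0.51  -0.291  0.1  ]
wire [ 0.488 -0.337  0.165]
wire [ 0.426 -0.267  0.165]
plate [ 0.4875 -0.0479  0.06  ] 0.1794
plate [0.4817 0.1316 0.06  ] 0.1796
plate [0.6599 0.1363 0.06  ] 0.1782
plate [ 0.6668 -0.0416  0.06  ] 0.178
pc [0.5739829  0.04460784 0.06      ]
91.8614684911246
1.5062194175409158
(187, 193) [ 0.286 -0.403  0.1  ]
(253, 205) [ 0.308 -0.223  0.1  ]
(138, 258) [ 0.491 -0.474  0.1  ]
(485, 245) [0.376 0.369 0.1  ]
```

Measured: grip centre at about (0.455, -0.307, 0.165), grip length 72 mm against 70 given, direction -47°, and the rim centre agrees. The plate centre is about (0.574, 0.045) with sides of 178–180 mm. Both fit the given sizes. Next I'll work out the move.

```bash
cat > plan.py <<'E'
from h import *
from scipy.spatial.transform import Rotation as R
import sys
def plan(t,yaw=None):
    s=arm.read_state(); q=R.from_quat(s['ee_rot']); M=q.as_matrix()
    print('t',s['time_s'],'pos',s['tool_pos'].round(4),'gap',round(s['finger_gap'],4),'F',s['wrist_force'].round(2),'q',s['joint_positions'].round(3))
    print('axes x,y,z\n',M.T.round(3))
    print('shift tool',(M.T@(np.array(t)-s['tool_pos'])).round(4))
    if yaw is not None:
        for yy in (yaw,yaw+180):
            a=np.radians(yy); x=np.array([np.cos(a),np.sin(a),0]); y=np.array([0,0,-1.]); T=np.stack([x,y,np.cross(x,y)],1)
            rv=(q.inv()*R.from_matrix(T)).as_rotvec(); print('yaw',yy,'rotvec',rv.round(4))
E
python3 -c "
from plan import *
plan([.455,-.307,.25],43)"
```

```text
t 0.15 pos [ 0.1821 -0.5975  0.2415] gap 0.0852 F [ 0.6  -0.3   0.61] q [-1.016  0.385  0.007 -0.    -1.194 -0.259]
axes x,y,z
 [[-0.291  0.957  0.002]
 [-0.001  0.002 -1.   ]
 [-0.957 -0.291  0.   ]]
shift tool [ 0.1984 -0.0082 -0.3457]
yaw 43 rotvec [-1.0000e-03  1.1159e+00  1.4000e-03]
yaw 223 rotvec [ 1.6000e-03 -2.0257e+00  1.2000e-03]
```

Emit:
carry_out:
  increments:
    - {"tx": 0.02,"ty": -0.01,"tz": -0.035,"ry": 0.15}
    - {"tx": 0.05,"ty": -0.02,"tz": -0.08,"ry": 0.3}
    - {"tx": 0.08,"ty": -0.02,"tz": -0.13,"ry": 0.45}
    - {"tx": 0.11,"ty": -0.02,"tz": -0.18,"ry": 0.6}
    - {"tx": 0.13,"ty": -0.02,"tz": -0.22,"ry": 0.75}

```text
invalid input at $.increments[0]: expected keys tx, ty, tz, rx, ry, rz, hand
```

```bash
python3 -c "
from plan import *
plan([.455,-.307,.25],43)"
```

```text
t 0.15 pos [ 0.1821 -0.5975  0.2415] gap 0.0852 F [ 0.6  -0.3   0.61] q [-1.016  0.385  0.007 -0.    -1.194 -0.259]
axes x,y,z
 [[-0.291  0.957  0.002]
 [-0.001  0.002 -1.   ]
 [-0.957 -0.291  0.   ]]
shift tool [ 0.1984 -0.0082 -0.3457]
yaw 43 rotvec [-1.0000e-03  1.1159e+00  1.4000e-03]
yaw 223 rotvec [ 1.6000e-03 -2.0257e+00  1.2000e-03]
```

Emit:
carry_out:
  increments:
    - {"tx": 0.02,"ty": -0.01,"tz": -0.035,"rx": 0,"ry": 0.15,"rz": 0,"hand": 0.085}
    - {"tx": 0.05,"ty": -0.02,"tz": -0.08,"rx": 0,"ry": 0.3,"rz": 0,"hand": 0.085}
    - {"tx": 0.08,"ty": -0.02,"tz": -0.13,"rx": 0,"ry": 0.45,"rz": 0,"hand": 0.085}
    - {"tx": 0.11,"ty": -0.02,"tz": -0.18,"rx": 0,"ry": 0.6,"rz": 0,"hand": 0.085}
    - {"tx": 0.13,"ty": -0.02,"tz": -0.22,"rx": 0,"ry": 0.75,"rz": 0,"hand": 0.085}

```text
time_s: 0.78
tool_pos: [0.3558, -0.4074, 0.2623]
ee_rot: [-0.6, -0.373, 0.373, 0.601]
wrist_force: [0.5, -0.8, -0.5]
finger_gap: 0.085
```

```bash
python3 -c "
from plan import *
plan([.455,-.307,.25],43)"
```

```text
t 0.775 pos [ 0.3558 -0.4074  0.2623] gap 0.085 F [ 0.49 -0.78 -0.49] q [-0.553  0.227 -0.167 -0.    -1.177 -1.476]
axes x,y,z
 [[ 0.442  0.897  0.   ]
 [ 0.     0.    -1.   ]
 [-0.897  0.442  0.   ]]
shift tool [ 0.1339  0.0124 -0.0446]
yaw 43 rotvec [-1.000e-04  3.622e-01  2.000e-04]
yaw 223 rotvec [ 3.0000e-04 -2.7794e+00  1.0000e-04]
```

Emit:
carry_out:
  increments:
    - {"tx": 0.04,"ty": 0,"tz": -0.012,"rx": 0,"ry": 0.1,"rz": 0,"hand": 0.085}
    - {"tx": 0.08,"ty": 0,"tz": -0.025,"rx": 0,"ry": 0.22,"rz": 0,"hand": 0.085}
    - {"tx": 0.115,"ty": 0.005,"tz": -0.037,"rx": 0,"ry": 0.32,"rz": 0,"hand": 0.085}
    - {"tx": 0.134,"ty": 0.01,"tz": -0.045,"rx": 0,"ry": 0.362,"rz": 0,"hand": 0.085}
    - {"tx": 0.134,"ty": 0.01,"tz": -0.045,"rx": 0,"ry": 0.362,"rz": 0,"hand": 0.085}

```text
time_s: 1.4
tool_pos: [0.4545, -0.3076, 0.2515]
ee_rot: [-0.657, -0.261, 0.262, 0.658]
wrist_force: [-0.3, -0.5, 0.8]
finger_gap: 0.085
```

```bash
python3 -c "
from plan import *
plan([.455,-.307,.157],43)
for n in ['scene','side','wrist']: shot(n,n+'1')
a=[cv2.imread(f'pics/{n}1.png') for n in ['side','wrist']]
cv2.imwrite('pics/both1.png',cv2.resize(np.hstack(a),(800,300)))
"
```

```text
t 1.4 pos [ 0.4545 -0.3076  0.2515] gap 0.085 F [-0.3  -0.46  0.75] q [-0.3    0.249 -0.165 -0.    -1.158 -2.085]
axes x,y,z
 [[ 0.727  0.687 -0.001]
 [-0.002  0.001 -1.   ]
 [-0.687  0.727  0.002]]
shift tool [ 0.0009  0.0945 -0.0001]
yaw 43 rotvec [-0.0016  0.0065 -0.0006]
yaw 223 rotvec [-9.0000e-04 -3.1351e+00  2.5000e-03]
```

View pics/wrist1.png

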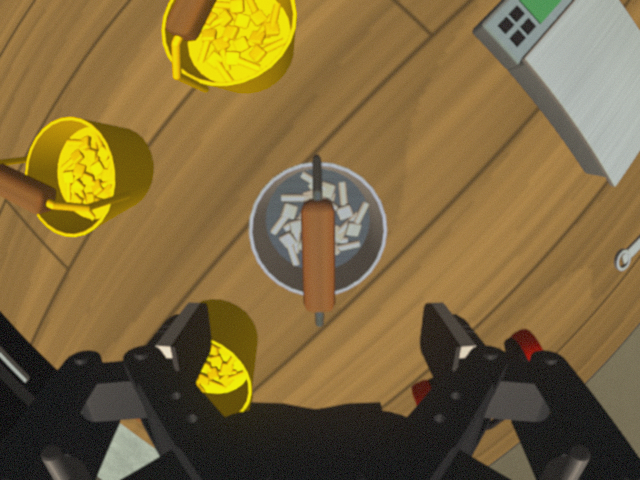

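View pics/scene1.png

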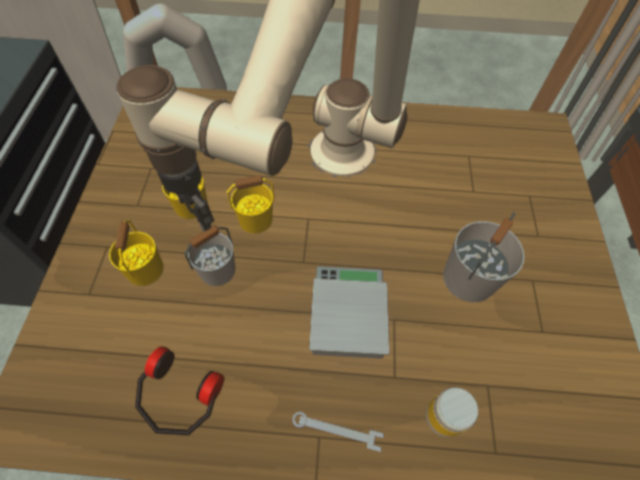

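In the wrist view the steel pail is centred between the jaws. Its grip runs from (318,200) to (319,312), aligned with the pads. I'll check the position from this view.

```bash
python3 -c "
from h import *
c=load('wrist1'); a=onz(c,318,200,.177,1);b=onz(c,319,312,.177,1); print(a,b,(a+b)/2,np.linalg.norm(a-b),np.degrees(np.arctan2(*(a-b)[1::-1])))
L=[onz(c,*p,.1,1) for p in [(249,228),(387,228),(318,163)]]; print(L)
"
```

```text
[ 0.42851773 -0.27933785  0.177     ] [ 0.47582369 -0.32849638  0.177     ] [ 0.45217071 -0.30391712  0.177     ] 0.06822327603634602 133.89978626498475
[array([ 0.4119334 , -0.34024266,  0.1       ]), array([ 0.49094258, -0.26575281,  0.1       ]), array([ 0.4169471 , -0.26652448,  0.1       ])]
```

Both views agree to within 4 mm, and the difference runs along the grip, where it matters little. I'll descend.

Emit:
carry_out:
  increments:
    - {"tx": 0.001,"ty": 0.02,"tz": 0.002,"rx": 0,"ry": 0,"rz": 0,"hand": 0.085}
    - {"tx": 0.001,"ty": 0.045,"tz": 0.003,"rx": 0,"ry": 0,"rz": 0,"hand": 0.085}
    - {"tx": 0.001,"ty": 0.07,"tz": 0.003,"rx": 0,"ry": 0,"rz": 0,"hand": 0.085}
    - {"tx": 0.001,"ty": 0.09,"tz": 0.003,"rx": 0,"ry": 0,"rz": 0,"hand": 0.085}
    - {"tx": 0.001,"ty": 0.0945,"tz": 0.003,"rx": 0,"ry": 0,"rz": 0,"hand": 0.085}

```text
time_s: 2.17
tool_pos: [0.4514, -0.3063, 0.1568]
ee_rot: [-0.657, -0.259, 0.261, 0.658]
wrist_force: [0.3, -0.3, 0.4]
finger_gap: 0.0848
```

Emit:
carry_out:
  increments:
    - {"tx": 0,"ty": 0,"tz": 0,"rx": 0,"ry": 0,"rz": 0,"hand": 0.045}
    - {"tx": 0,"ty": 0,"tz": 0,"rx": 0,"ry": 0,"rz": 0,"hand": 0.01}
    - {"tx": 0,"ty": 0,"tz": 0,"rx": 0,"ry": 0,"rz": 0,"hand": 0.01}
    - {"tx": 0,"ty": 0,"tz": 0,"rx": 0,"ry": 0,"rz": 0,"hand": 0.01}
    - {"tx": 0,"ty": 0,"tz": 0,"rx": 0,"ry": 0,"rz": 0,"hand": 0.01}
  grip_force: 60

```text
time_s: 2.8
tool_pos: [0.4534, -0.3061, 0.1586]
ee_rot: [0.658, 0.261, -0.26, -0.657]
wrist_force: [1.3, -1.3, 2.5]
finger_gap: 0.0191
```

```bash
python3 -c "
from plan import *
plan([.574,.045,.3])
for n in ['side','wrist','scene']: shot(n,n+'2')
im=cv2.imread('pics/scene2.png'); cv2.imwrite('pics/c2.png',cv2.resize(im[165:305,130:330],None,fx=4,fy=4))
"
```

```text
t 2.8 pos [ 0.4534 -0.3061  0.1586] gap 0.0191 F [ 1.33 -1.25  2.51] q [-2.97e-01  3.29e-01 -3.05e-01  1.00e-03 -9.35e-01 -2.09e+00]
axes x,y,z
 [[ 0.728  0.685  0.   ]
 [ 0.002 -0.001 -1.   ]
 [-0.685  0.728 -0.002]]
shift tool [ 0.3286 -0.1416  0.1727]
```

View pics/c2.png

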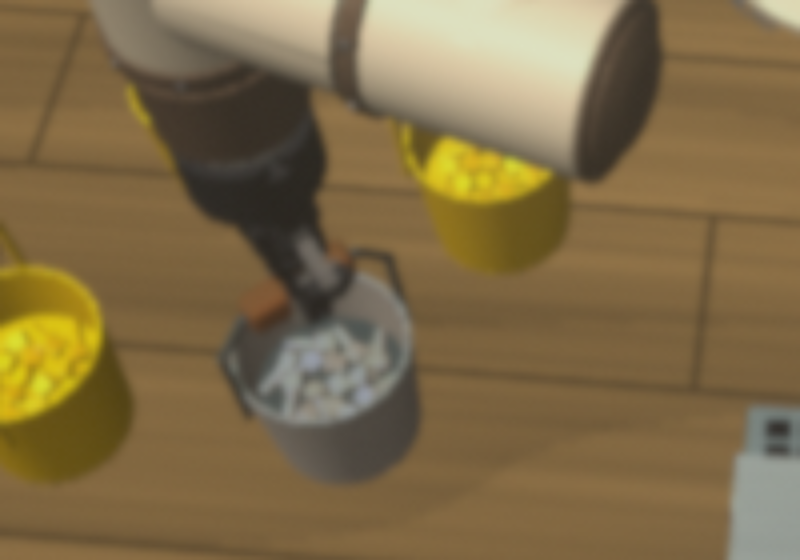

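View pics/wrist2.png

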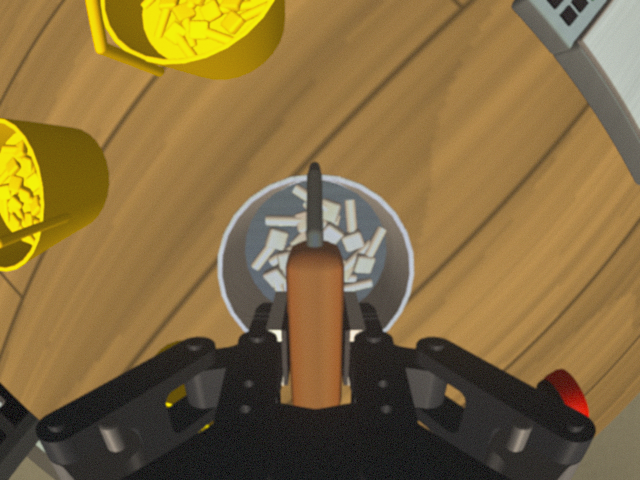

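The pads hold the grip near its middle with a 19 mm gap, and the pail is upright. I'll lift gently.

Emit:
carry_out:
  increments:
    - {"tx": 0,"ty": -0.005,"tz": 0,"rx": 0,"ry": 0,"rz": 0,"hand": 0.01}
    - {"tx": 0,"ty": -0.015,"tz": 0,"rx": 0,"ry": 0,"rz": 0,"hand": 0.01}
    - {"tx": 0,"ty": -0.03,"tz": 0,"rx": 0,"ry": 0,"rz": 0,"hand": 0.01}
    - {"tx": 0,"ty": -0.045,"tz": 0,"rx": 0,"ry": 0,"rz": 0,"hand": 0.01}
    - {"tx": 0,"ty": -0.06,"tz": 0,"rx": 0,"ry": 0,"rz": 0,"hand": 0.01}
  grip_force: 75

```text
time_s: 3.58
tool_pos: [0.4527, -0.3058, 0.2192]
ee_rot: [0.658, 0.261, -0.26, -0.657]
wrist_force: [0.7, 0.0, -6.8]
finger_gap: 0.0188
```

Emit:
carry_out:
  increments:
    - {"tx": 0,"ty": -0.015,"tz": 0,"rx": 0,"ry": 0,"rz": 0,"hand": 0.01}
    - {"tx": 0,"ty": -0.03,"tz": 0,"rx": 0,"ry": 0,"rz": 0,"hand": 0.01}
    - {"tx": 0,"ty": -0.045,"tz": 0,"rx": 0,"ry": 0,"rz": 0,"hand": 0.01}
    - {"tx": 0,"ty": -0.053,"tz": 0,"rx": 0,"ry": 0,"rz": 0,"hand": 0.01}
    - {"tx": 0,"ty": -0.055,"tz": 0,"rx": 0,"ry": 0,"rz": 0,"hand": 0.01}

```text
time_s: 4.2
tool_pos: [0.4528, -0.3058, 0.2733]
ee_rot: [0.658, 0.261, -0.26, -0.657]
wrist_force: [-0.8, -0.1, -5.6]
finger_gap: 0.0187
```

```bash
python3 -c "
from plan import *
plan([.574,.045,.27],43.4)
for n in ['side','wrist','scene']: shot(n,n+'3')
im=cv2.imread('pics/scene3.png'); cv2.imwrite('pics/c3.png',cv2.resize(im[145:305,130:330],None,fx=3.5,fy=3.5))
"
```

```text
t 4.2 pos [ 0.4528 -0.3058  0.2733] gap 0.0187 F [-0.79 -0.07 -5.56] q [-0.297  0.229 -0.136 -0.    -1.205 -2.09 ]
axes x,y,z
 [[ 0.729  0.685  0.001]
 [ 0.001 -0.    -1.   ]
 [-0.685  0.729 -0.001]]
shift tool [0.3286 0.0034 0.1726]
yaw 43.4 rotvec [ 0.0007 -0.003   0.0005]
yaw 223.4 rotvec [-9.0000e-04  3.1386e+00  1.0000e-03]
```

View pics/c3.png

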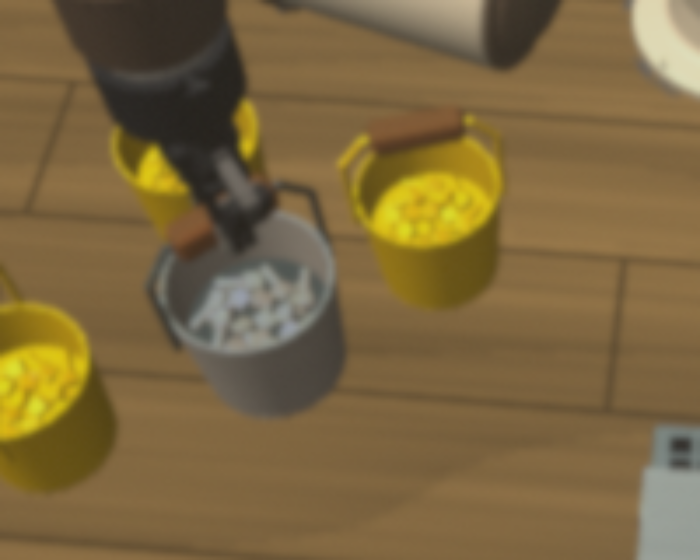

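View pics/wrist3.png

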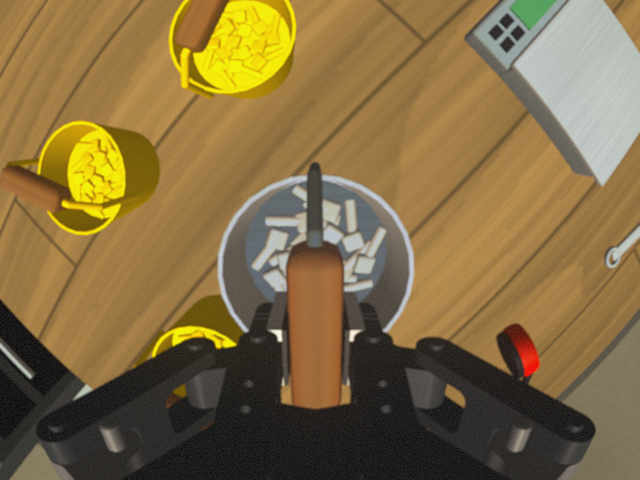

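Lifted 115 mm clear of the table. The pail is upright and hasn't slipped, with a load of about 5.6 N. Now I'll carry it over the plate.

Emit:
carry_out:
  increments:
    - {"tx": 0.006,"ty": 0,"tz": 0.003,"rx": 0,"ry": 0,"rz": 0,"hand": 0.01}
    - {"tx": 0.018,"ty": 0,"tz": 0.009,"rx": 0,"ry": 0,"rz": 0,"hand": 0.01}
    - {"tx": 0.036,"ty": 0,"tz": 0.019,"rx": 0,"ry": 0,"rz": 0,"hand": 0.01}
    - {"tx": 0.056,"ty": 0,"tz": 0.029,"rx": 0,"ry": 0,"rz": 0,"hand": 0.01}
    - {"tx": 0.076,"ty": 0,"tz": 0.04,"rx": 0,"ry": 0,"rz": 0,"hand": 0.01}

```text
time_s: 4.97
tool_pos: [0.481, -0.2231, 0.2727]
ee_rot: [-0.657, -0.261, 0.261, 0.657]
wrist_force: [0.9, 0.3, -6.2]
finger_gap: 0.019
```

Emit:
carry_out:
  increments:
    - {"tx": 0.02,"ty": 0,"tz": 0.0105,"rx": 0,"ry": 0,"rz": 0,"hand": 0.01}
    - {"tx": 0.04,"ty": 0,"tz": 0.021,"rx": 0,"ry": 0,"rz": 0,"hand": 0.01}
    - {"tx": 0.06,"ty": 0,"tz": 0.0315,"rx": 0,"ry": 0,"rz": 0,"hand": 0.01}
    - {"tx": 0.08,"ty": 0,"tz": 0.042,"rx": 0,"ry": 0,"rz": 0,"hand": 0.01}
    - {"tx": 0.1,"ty": 0,"tz": 0.0525,"rx": 0,"ry": 0,"rz": 0,"hand": 0.01}

```text
time_s: 5.6
tool_pos: [0.5177, -0.1162, 0.2727]
ee_rot: [-0.657, -0.261, 0.261, 0.657]
wrist_force: [0.2, -0.1, -5.2]
finger_gap: 0.0192
```

Emit:
carry_out:
  increments:
    - {"tx": 0.02,"ty": 0,"tz": 0.0105,"rx": 0,"ry": 0,"rz": 0,"hand": 0.01}
    - {"tx": 0.04,"ty": 0,"tz": 0.021,"rx": 0,"ry": 0,"rz": 0,"hand": 0.01}
    - {"tx": 0.06,"ty": 0,"tz": 0.0315,"rx": 0,"ry": 0,"rz": 0,"hand": 0.01}
    - {"tx": 0.08,"ty": 0,"tz": 0.042,"rx": 0,"ry": 0,"rz": 0,"hand": 0.01}
    - {"tx": 0.1,"ty": 0,"tz": 0.0525,"rx": 0,"ry": 0,"rz": 0,"hand": 0.01}

```text
time_s: 6.22
tool_pos: [0.5547, -0.0095, 0.2728]
ee_rot: [-0.657, -0.261, 0.261, 0.657]
wrist_force: [0.5, 0.4, -5.6]
finger_gap: 0.0185
```

Emit:
carry_out:
  increments:
    - {"tx": 0.018,"ty": 0,"tz": 0.009,"rx": 0,"ry": 0,"rz": 0,"hand": 0.01}
    - {"tx": 0.034,"ty": 0,"tz": 0.018,"rx": 0,"ry": 0,"rz": 0,"hand": 0.01}
    - {"tx": 0.044,"ty": 0,"tz": 0.023,"rx": 0,"ry": 0,"rz": 0,"hand": 0.01}
    - {"tx": 0.05,"ty": 0,"tz": 0.026,"rx": 0,"ry": 0,"rz": 0,"hand": 0.01}
    - {"tx": 0.052,"ty": 0,"tz": 0.027,"rx": 0,"ry": 0,"rz": 0,"hand": 0.01}

```text
time_s: 6.85
tool_pos: [0.5738, 0.0442, 0.2727]
ee_rot: [0.657, 0.26, -0.261, -0.657]
wrist_force: [-0.1, -0.4, -6.5]
finger_gap: 0.0187
```

```bash
python3 -c "
from plan import *
plan([.574,.045,.2186],43.4)
for n in ['side','wrist','scene']: shot(n,n+'4')
c=load('wrist4')
im=cv2.imread('pics/scene4.png'); cv2.imwrite('pics/c4.png',cv2.resize(im[180:370,270:470],None,fx=3,fy=3))
"
```

```text
t 6.85 pos [0.5738 0.0442 0.2727] gap 0.0187 F [-0.05 -0.44 -6.52] q [ 0.358  0.281 -0.068  0.    -1.223 -2.745]
axes x,y,z
 [[ 0.729  0.685 -0.   ]
 [-0.    -0.    -1.   ]
 [-0.685  0.729  0.   ]]
shift tool [0.0007 0.0541 0.0004]
yaw 43.4 rotvec [-0.0001 -0.0029 -0.0004]
yaw 223.4 rotvec [ 6.0000e-04  3.1386e+00 -1.0000e-04]
```

View pics/c4.png

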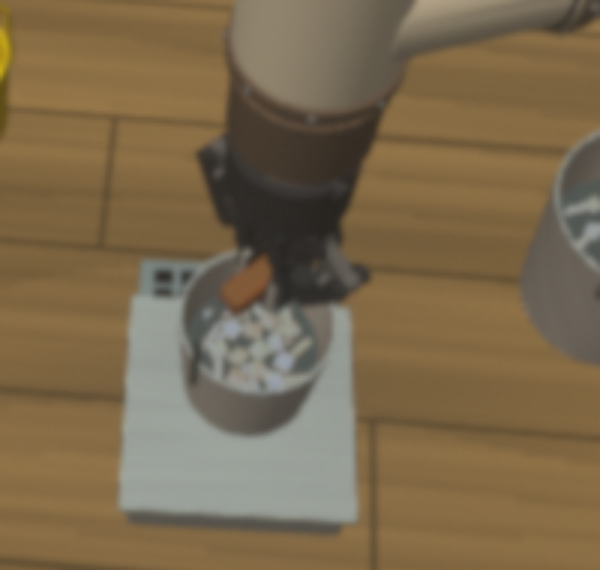

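View pics/wrist4.png

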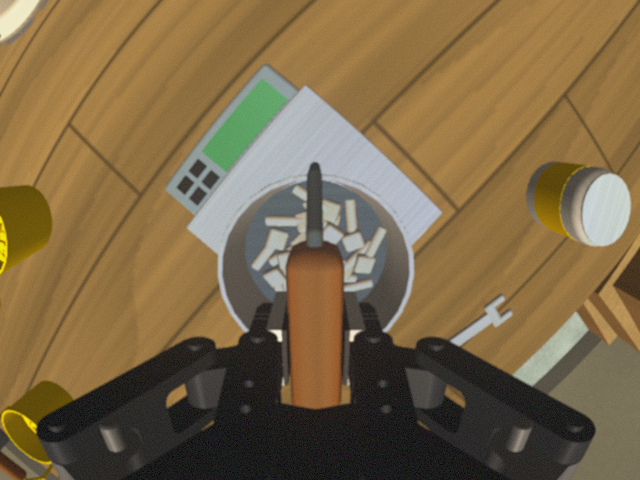

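View pics/side4.png

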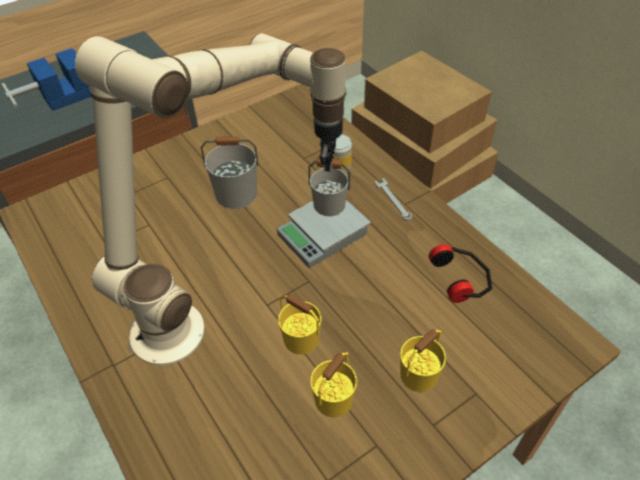

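The pail hangs upright over the plate. The wrist view shows plate corners at (306,86), (441,212) and (189,228). I'll cross-check the plate centre and the pail position.

```bash
python3 -c "
from h import *
c=load('wrist4'); A=[onz(c,*p,.06,1) for p in [(306,86),(441,212),(189,228)]]; print(np.round(A,4),(A[1]+A[2])/2,[np.linalg.norm(A[0]-A[i]) for i in (1,2)])
z=.115
L=[onz(c,*p,.1+z,1) for p in [(219,262),(414,262),(316,174)]]; print(np.round(L,4))
P=np.array(L)[:,:2]; 
M=np.c_[2*P,np.ones(3)]; s=np.linalg.solve(M,(P**2).sum(1)); print('rim centre',s[:2],'r',np.sqrt(s[2]+s[:2]@s[:2]))
s4=cv2.imread('pics/side4.png'); cv2.imwrite('pics/s4.png',cv2.resize(s4[140:280,260:390],None,fx=4,fy=4,interpolation=cv2.INTER_CUBIC))
"
```

```text
[[ 0.4823  0.1294  0.06  ]
 [ 0.6569  0.1343  0.06  ]
 [ 0.4884 -0.0461  0.06  ]] [0.57269141 0.04407197 0.06      ] [np.float64(0.17467956470585833), np.float64(0.1756318516092982)]
[[0.5306 0.0143 0.215 ]
 [0.6078 0.087  0.215 ]
 [0.5371 0.0844 0.215 ]]
rim centre [0.57391031 0.04568916] r 0.05343728331112202
```

View pics/s4.png

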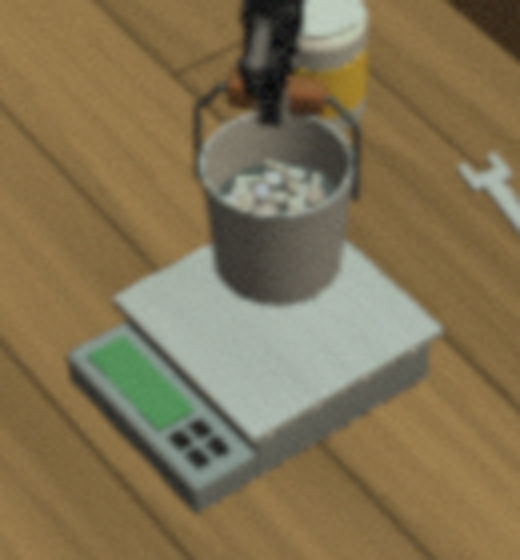

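The pail is centred over the plate within 2 mm. I'll lower it, slowing near contact, and watch the force.

Emit:
carry_out:
  increments:
    - {"tx": 0,"ty": 0.008,"tz": 0,"rx": 0,"ry": 0,"rz": 0,"hand": 0.01}
    - {"tx": 0,"ty": 0.02,"tz": 0,"rx": 0,"ry": 0,"rz": 0,"hand": 0.01}
    - {"tx": 0,"ty": 0.032,"tz": 0,"rx": 0,"ry": 0,"rz": 0,"hand": 0.01}
    - {"tx": 0,"ty": 0.042,"tz": 0,"rx": 0,"ry": 0,"rz": 0,"hand": 0.01}
    - {"tx": 0,"ty": 0.048,"tz": 0,"rx": 0,"ry": 0,"rz": 0,"hand": 0.01}

```text
time_s: 7.62
tool_pos: [0.5735, 0.0441, 0.2237]
ee_rot: [-0.657, -0.26, 0.261, 0.657]
wrist_force: [0.7, 0.1, -6.3]
finger_gap: 0.0191
```

Emit:
carry_out:
  increments:
    - {"tx": 0,"ty": 0.001,"tz": 0,"rx": 0,"ry": 0,"rz": 0,"hand": 0.01}
    - {"tx": 0,"ty": 0.002,"tz": 0,"rx": 0,"ry": 0,"rz": 0,"hand": 0.01}
    - {"tx": 0,"ty": 0.003,"tz": 0,"rx": 0,"ry": 0,"rz": 0,"hand": 0.01}
    - {"tx": 0,"ty": 0.004,"tz": 0,"rx": 0,"ry": 0,"rz": 0,"hand": 0.01}

```text
time_s: 8.12
tool_pos: [0.5739, 0.0442, 0.2211]
ee_rot: [0.657, 0.261, -0.26, -0.657]
wrist_force: [0.4, -0.3, -6.1]
finger_gap: 0.0191
```

Emit:
carry_out:
  increments:
    - {"tx": 0,"ty": 0.0007,"tz": 0,"rx": 0,"ry": 0,"rz": 0,"hand": 0.01}
    - {"tx": 0,"ty": 0.0012,"tz": 0,"rx": 0,"ry": 0,"rz": 0,"hand": 0.01}

```text
time_s: 8.38
tool_pos: [0.5738, 0.0442, 0.2196]
ee_rot: [0.657, 0.261, -0.261, -0.657]
wrist_force: [-0.0, 0.6, -6.2]
finger_gap: 0.019
```

Emit:
carry_out:
  increments:
    - {"tx": 0,"ty": 0.0007,"tz": 0,"rx": 0,"ry": 0,"rz": 0,"hand": 0.01}
    - {"tx": 0,"ty": 0.0012,"tz": 0,"rx": 0,"ry": 0,"rz": 0,"hand": 0.01}

```text
time_s: 8.62
tool_pos: [0.5739, 0.0442, 0.2187]
ee_rot: [0.657, 0.261, -0.26, -0.657]
wrist_force: [-1.0, 0.7, -2.8]
finger_gap: 0.0189
```

```bash
python3 -c "
from plan import *
plan([.574,.045,.2186])"
```

```text
t 8.625 pos [0.5739 0.0442 0.2187] gap 0.0189 F [-1.04  0.69 -2.81] q [ 0.358  0.319 -0.153  0.    -1.099 -2.745]
axes x,y,z
 [[ 0.728  0.685  0.   ]
 [ 0.    -0.    -1.   ]
 [-0.685  0.728 -0.   ]]
shift tool [0.0006 0.0001 0.0005]
```

Contact: the load dropped from 6.2 to 2.8 N. I'll go slightly further until it is carried fully.

Emit:
carry_out:
  increments:
    - {"tx": 0,"ty": 0.0005,"tz": 0,"rx": 0,"ry": 0,"rz": 0,"hand": 0.01}
    - {"tx": 0,"ty": 0.0008,"tz": 0,"rx": 0,"ry": 0,"rz": 0,"hand": 0.01}
    - {"tx": 0,"ty": 0.0008,"tz": 0,"rx": 0,"ry": 0,"rz": 0,"hand": 0.01}

```text
time_s: 9.0
tool_pos: [0.574, 0.0442, 0.2187]
ee_rot: [0.657, 0.261, -0.26, -0.657]
wrist_force: [-3.2, 0.9, 1.8]
finger_gap: 0.019
```

Seated. Releasing.

Emit:
carry_out:
  increments:
    - {"tx": 0,"ty": 0,"tz": 0,"rx": 0,"ry": 0,"rz": 0,"hand": 0.02}
    - {"tx": 0,"ty": 0,"tz": 0,"rx": 0,"ry": 0,"rz": 0,"hand": 0.026}
    - {"tx": 0,"ty": 0,"tz": 0,"rx": 0,"ry": 0,"rz": 0,"hand": 0.04}
    - {"tx": 0,"ty": 0,"tz": 0,"rx": 0,"ry": 0,"rz": 0,"hand": 0.06}
    - {"tx": 0,"ty": 0,"tz": 0,"rx": 0,"ry": 0,"rz": 0,"hand": 0.075}
  grip_force: 20

```text
time_s: 9.62
tool_pos: [0.5739, 0.0442, 0.2176]
ee_rot: [0.657, 0.261, -0.26, -0.657]
wrist_force: [-0.1, 0.4, -0.3]
finger_gap: 0.0739
```

```bash
python3 -c "
from plan import *
plan([.574,.045,.2186]); shot('wrist','wrist5')"
```

```text
t 9.625 pos [0.5739 0.0442 0.2176] gap 0.0739 F [-0.05  0.37 -0.29] q [ 0.358  0.32  -0.154  0.    -1.097 -2.745]
axes x,y,z
 [[ 0.729  0.685  0.   ]
 [ 0.    -0.    -1.   ]
 [-0.685  0.729 -0.   ]]
shift tool [ 0.0006 -0.001   0.0006]
```

View pics/wrist5.png

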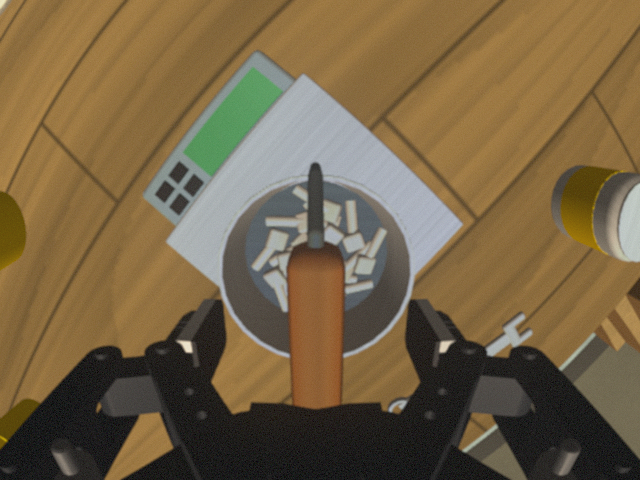

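The fingers are open and clear of the grip, and the pail stands level. Retreating straight up.

Emit:
carry_out:
  increments:
    - {"tx": 0,"ty": -0.01,"tz": 0,"rx": 0,"ry": 0,"rz": 0,"hand": 0.075}
    - {"tx": 0,"ty": -0.03,"tz": 0,"rx": 0,"ry": 0,"rz": 0,"hand": 0.075}
    - {"tx": 0,"ty": -0.06,"tz": 0,"rx": 0,"ry": 0,"rz": 0,"hand": 0.075}
    - {"tx": 0,"ty": -0.09,"tz": 0,"rx": 0,"ry": 0,"rz": 0,"hand": 0.075}
    - {"tx": 0,"ty": -0.12,"tz": 0,"rx": 0,"ry": 0,"rz": 0,"hand": 0.075}

```text
time_s: 10.3
tool_pos: [0.5738, 0.0441, 0.3396]
ee_rot: [0.657, 0.261, -0.26, -0.657]
wrist_force: [-0.1, 0.8, 0.5]
finger_gap: 0.0751
```

Emit:
carry_out:
  increments:
    - {"tx": 0,"ty": -0.01,"tz": 0,"rx": 0,"ry": 0,"rz": 0,"hand": 0.075}
    - {"tx": 0,"ty": -0.01,"tz": 0,"rx": 0,"ry": 0,"rz": 0,"hand": 0.075}
    - {"tx": 0,"ty": -0.01,"tz": 0,"rx": 0,"ry": 0,"rz": 0,"hand": 0.075}

```text
time_s: 10.68
tool_pos: [0.5732, 0.0442, 0.3461]
ee_rot: [-0.657, -0.26, 0.261, 0.658]
wrist_force: [-0.6, 0.2, -0.2]
finger_gap: 0.075
```

```bash
python3 -c "
from plan import *
plan([.574,.045,.2186])
for n in ['side','wrist']: shot(n,n+'6')"
```

```text
t 10.675 pos [0.5732 0.0442 0.3461] gap 0.075 F [-0.65  0.19 -0.19] q [ 3.580e-01  2.470e-01  6.700e-02 -1.000e-03 -1.394e+00 -2.745e+00]
axes x,y,z
 [[ 0.729  0.685 -0.002]
 [-0.003 -0.    -1.   ]
 [-0.685  0.729  0.002]]
shift tool [ 1.400e-03  1.275e-01 -1.000e-04]
```

View pics/wrist6.png

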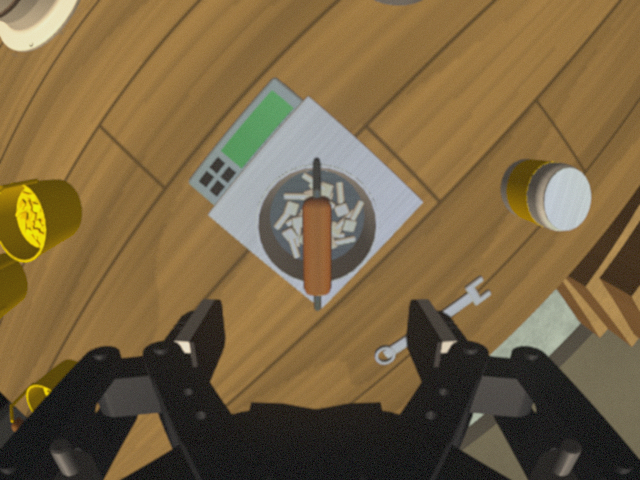

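View pics/side6.png

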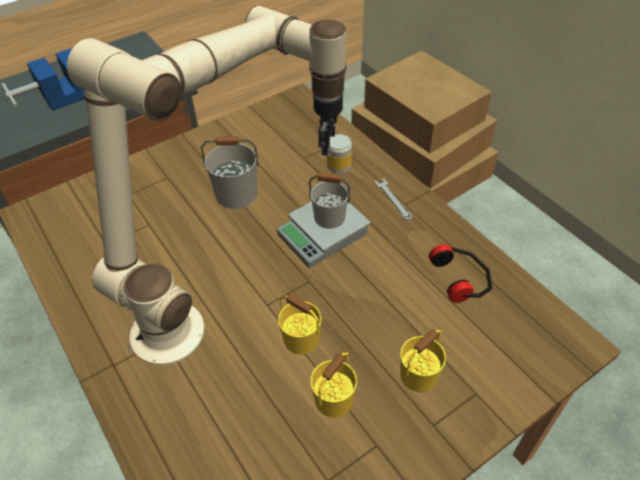

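The wrist view shows the pail at (317,222), upright on the plate with the gripper well above it. The side view shows the larger pail and the yellow pails where they were. I'll do one final position check and then hand in.

```bash
python3 -c "
from h import *
c=load('wrist6')
A=[onz(c,*p,.06,1) for p in [(309,97),(423,202),(209,215)]]; print('plate',(A[1]+A[2])/2)
L=[onz(c,*p,.16,1)[:2] for p in [(259,222),(376,222),(317,164)]]
P=np.array(L);s=np.linalg.solve(np.c_[2*P,np.ones(3)],(P**2).sum(1)); print('rim',s[:2],np.sqrt(s[2]+s[:2]@s[:2]))
a,b=onz(c,317,198,.237,1),onz(c,317,294,.237,1); print('grip',(a+b)/2,np.linalg.norm(a-b))
arm.finish_job()
"
```

```text
plate [0.57295703 0.04374396 0.06      ]
rim [0.5727219  0.04707454] 0.051210034674195826
grip [0.57294834 0.04618504 0.237     ] 0.06686907739604075
the job is handed in; nothing more can be done
```

The smaller steel pail is standing upright near the middle of the scale plate, released, and the job is handed in at about 10.7 s of the 40 s allowed.

- **Moves:** I lifted it by its grip, carried it upright over the plate and lowered it slowly until the scale took the load. Then I opened the fingers and backed straight up.
- **Final position:** the wrist camera puts the pail's rim and grip centres about 2–3 mm from the plate centre, with the grip directly above the pail. The wrist force was near zero after release.
- **Other objects:** the larger pail and the yellow look-alikes look unmoved in the last side picture; I did not measure them.
- **Small disagreements:** camera views of the grip position differed by up to 4 mm, along the grip. The last sizes read slightly small: rim radius 51 mm against 55 mm given, and grip length 67 mm against 70 mm. One early move call was refused because it lacked fields; it moved nothing and cost no time.

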